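Draw the filter insert from the analyser and present it to the tag reader

ROBOT

A 7-joint arm with a two-finger parallel gripper is mounted at the origin on the work surface. World frame = base frame: x ahead of the robot, y to its left, z up, the work surface at z = 0. Lengths are in m, angles in rad, forces in N, time in s.
With the tool pointing down it reaches from about 0.425 to 0.875 m from the base axis. Payload 4.7 kg.
Tool frame: the origin (TCP) lies at the very end of the fingers, on their centre line; the grasp point (between the pads) lies 19 mm behind it; z points along the fingers, y is the line along which they close (so a half turn about z gives the same grasp; the last joint's range is limited). The gripper opens to 87 mm and grips with 3 to 60 N. Pads are 19 mm wide; open, the fingers measure 117 mm over their backs; the gripper's body (75 mm by 190 mm) begins 51 mm behind the grasp point.
Start: joints at [-1.195, 0.321, -0.07, 1.45, 0.023, 1.371, -0.057], TCP at [0.23, 0.608, 0.223] pointing down, gripper open.
Joint ranges: [-2.86, 2.86], [-0.3, 2.09], [-1.38, 1.24], [0.06, 2.45], [-1.56, 4.7], [0.09, 2.05], [-2.69, 2.69]. Speed limits (rad/s): [2.57, 2.57, 3.14, 3.14, 3.14, 3.14, 3.14].

INTERFACE

Orientations are given as a unit quaternion [w, x, y, z].
In Python, from workcell import bot gives the robot as it stands.
- The arm moves only by the tool apply_moves, never from a script. Its argument "deltas" is a list of rows, each a list of 2 entries, a list of its own where there are three numbers: the shift along the tool's x, y, z as a fraction of full scale, then the turn, a rotation vector about the tool's x, y, z as a fraction of full scale. In form: [[[x, y, z], [wx, wy, wz]], ...]. A call has 1 to 12 rows; each row is the pose to reach, as a shift and turn from the pose commanded when the call began, along the tool's axes at that moment; what a row does not reach only later rows make up. Full scale, the value 1, is 20 cm for a shift and 30 degrees for a turn. A row lasts 1/10 s, in which the tool goes at most 50 mm and 8.59 degrees, less where a joint would pass 70% of its speed; a pose out of reach is approached as far as the arm can. A call with a number of a shift or a turn outside -1 to 1 is refused whole. A call with a gripper value outside its range is refused whole. "claw" is the opening, from 0 (shut) to 1 (fully open), set as the call begins (left out, the last holds). The fingers move at their own pace and stop on an object; "force" is the grip in N (left out, the last holds). Time passes only in rows, so rows that repeat a pose let the fingers close. It gives the time, the measured TCP pose, the force, the opening and the grip force at its end, in the units of the state.
- bot.observe(): the state, without advancing time (a new reading comes with each control period).
- bot.snapshot(name): name is "side" or "top" or "wrist"; returns (picture, depth): 400x640x3 uint8, red, green, blue; 400x640 float32, m along the optical axis (not along the pixel's ray), 0 where there is no reading.
- bot.camera_model(name): a dict with "K" (3x3 intrinsics, pixels), "extrinsics" (4x4, takes a point from world to camera coordinates). Camera axes: x right, y up, looking along -z (the intrinsics and any distortion apply to the point x, -y, -z); pixel columns grow to the right and rows downward; lengths in m; the calibration is good to about 2 mm. The wrist camera is an equidistant fisheye: a pixel r from the principal point sees the ray r / f radians off the axis. A picture is of the moment at which its call begins: read the wrist's pose just before it. camera_model takes no time and is no camera call; for the wrist camera it gives the pose at the moment of the call.
- bot.finish_job(): hands the job in; it is judged then, once.
The state is a dict: "time": time; "joint_pos": joint angles; "qvel": joint speeds; "tau": joint torques, N m; "eef_pos": TCP position; "tcp_rot": TCP orientation; "wrist_force": force on the tool from outside, world axes, zero at the start; "ft_torque": the same for the moment, N m; "grip_width": opening from 0.0 (shut) to 1.0 (fully open); "finger_force": force on a finger pad.
Only numpy, scipy, OpenCV 4.12 (cv2) and the standard library are available. Lean on these libraries where they do the work, as an engineer would, in place of code of your own. Each camera call takes 0.05 s, during which the arm holds its last target. There are 200 camera calls.

TASK

First raise the small lever on the analyser's head all the way, which frees the filter insert; then lift the white cover flap beside it until it stands open past upright, and draw the insert straight up out of its slot by its tab. Finish while holding the insert: gripped, still and upright over the middle of the flat reader pad, its lower edge a few centimetres above the pad and never touching it, with lever and flap left up and the vials and tube rack undisturbed.

Things in the scene. Friction and masses are not known exactly. Their poses are not given: they have to be found in the camera images.
- analyser: white benchtop analyser, 260 (x) x 340 (y) x 115 mm high, fixed; origin under its centre, z up, -x is its front, which faces the robot. Flat deck at z = 115 mm, with the flap at -y, the head with its lever in the middle, and a flush display at +y. All analyser parts (flap, lever, bay) share its axes at rest
- bay (a point): centre of the floor of the open bay under the flap; the bay is 95 (x) x 100 (y) mm and 80 mm deep. On its floor a slot along x between two rails, 30 mm high, holds the insert upright in the analyser's x-z plane. A 6 mm steel pin comes in from the bay's +y wall, 25 mm beyond (+x) the bay's centre, over the insert's shoulder
- head (a point): centre of the top of the analyser's head, a grey block 46 (x) x 44 (y) x 50 mm standing on the deck
- lever (a joint): small pivot lever on the front of the head: 0 = lying level, pointing to -x of the analyser; grows as it is raised, 1.1 rad = fully up. Turns about the analyser's y axis through lever_pivot, under 2 N at the ball, stays where it is left. While down it keeps the pin over the insert, which locks it in; raising it withdraws the pin 25 mm sideways
- lever_ball (a point): centre of the black ball, 22 mm in diameter, at the lever's end, 70 mm from its pivot and 40 mm above the deck when down
- lever_pivot (a point): centre of the lever's pivot, 40 mm above the deck
- flap (a joint): white cover flap, 115 x 125 x 6 mm, lying on the deck over the bay, hinged at its far (+x) edge about the analyser's y axis: 0 = shut (it may start a little ajar), grows as it is lifted, 1.57 = upright, 1.9 rad = stop. Stiff hinge, about 1 to 3 N at the bar; stays where it is left
- flap_bar (a point): middle of the flap's round grip bar, 10 mm in diameter, 80 mm long along the analyser's y axis, 35 mm above the flap's upper face near its free (front) edge; with the flap shut it lies 105 mm in front of and 41 mm above flap_hinge. The bar can turn between fingers that pinch it across
- flap_hinge (a point): middle of the flap's hinge line, at deck height at the far edge of the flap
- insert_tab (a point): centre of the black grip tab, 30 (x) x 10 (y) x 22 mm high, on top of the filter insert; z up along the insert, whose lower edge is 61 mm below this point. In the slot the tab's top is 8 mm below the deck, under the flap; the insert must rise 30 mm to leave the rails and 80 mm to clear the deck
- insert: filter insert: aluminium plate 64 (x) x 6 (y) x 50 mm high with three glass windows and the tab on top, 72 mm high in all, about 90 g; origin at the centre of its lower edge
- pad: flat square grey reader pad, 110 x 110 x 12 mm, fixed on the desk; origin under its centre, z up
- vial_a: small glass vial, 26 mm in diameter, 48 mm high, standing on the desk; leave alone
- vial_b: second such vial; leave alone
- rack: white tube drying rack, 90 x 130 x 60 mm, on the desk beyond the pad; leave alone
Not all that is in view belongs to the job. Of the things like the pad, leave any that is purple; of the rest the larger one is meant.

How it is judged:
On the way, in this order (a step that is already met when the one before it is completed fails the run):
1. the lever is raised, with the flap still down (value of joint lever above 0.85 rad and value of joint flap below 0.4 rad), for 0.2 s.
2. the flap stands open past upright, with the insert still in its slot (value of joint flap above 1.58 rad and z of insert_tab in the frame of analyser below 0.12 m), for 0.2 s.
3. the insert is drawn up clear of the analyser, held by the fingers (z of insert_tab in the frame of analyser above 0.178 m and contact force between the fingers and insert above 0.5 N), for 0.1 s.
At the end, for the whole second after the job is handed in: the fingers hold the insert still (under 30 mm/s) and upright (within 0.25 rad), its tab within 35 mm of the pad's middle seen from above, its lower edge 10 to 100 mm above the pad and touching nothing there; the lever is still above 0.8 rad and the flap above 1.5 rad (horizontal distance between insert_tab and pad below 0.035 m and z of insert_tab in the frame of pad between 0.083 and 0.173 m and angle between insert_tab's own z axis and vertical below 0.25 rad and linear speed of insert below 0.03 m/s and contact force between the fingers and insert above 0.5 N and contact force between insert and pad below 0.1 N and value of joint lever above 0.8 rad and value of joint flap above 1.5 rad); the arm keeps its last pose, push and grip.
It fails at once if a vial or the rack was disturbed (distance of any of vial_a, vial_b, rack from where it was at the start of the episode above 0.025 m).
It fails at once if the insert touched the reader pad (contact force between insert and pad above 0.5 N).
It also fails if it takes over 64 s, if anything falls off the work surface, if the arm or the gripper's body presses on something with over 40 N, if the wrist force passes 120 N, or if a joint passes its speed limit or range.

## Working session

There is one attempt and no reset: what is moved stays moved. The work goes in short steps, Python scripts to look and compute and a tool call to move; the robot and the scene stay as the last step left them, time stands still between calls to the robot, and variables do not carry over. Pictures are saved under pics/ and viewed, at most 10 in all, crops included, and the job is handed in when it is done.

Besides the shell and the picture viewer there is one more tool, called after "Call:" as a command line: name --argument value ..., lists and objects as JSON in quotes. apply_moves: Moves the arm, as the interface text tells. Shift numbers are shares of 20 cm and turn numbers shares of 30 degrees, none past 1 either way. Its arguments: {"type":"object","properties":{"deltas":{"type":"array"},"claw":{"type":"number"},"force":{"type":"number"}},"required":["deltas"]}

```bash
mkdir -p pics; cat > h.py <<'E'
import numpy as np,cv2
from workcell import bot
from scipy.spatial.transform import Rotation as R
def save(n,fn):
    s=bot.observe();cm=bot.camera_model(n);p,d=bot.snapshot(n)
    cv2.imwrite('pics/'+fn+'.png',p[:,:,::-1]);np.savez('pics/'+fn+'.npz',p=p,d=d,K=cm['K'],E=cm['extrinsics']);return cm,p,d
def load(fn):
    z=np.load('pics/'+fn+'.npz');return z['p'],z['d'],z['K'],z['E']
def cloud(d,K,E):  # pinhole, HxWx3 world
    v,u=np.indices(d.shape);c=np.stack([(u-K[0,2])/K[0,0]*d,-(v-K[1,2])/K[1,1]*d,-d],-1)
    Ei=np.linalg.inv(E);return c@Ei[:3,:3].T+Ei[:3,3]
def Rt(s): q=s['tcp_rot'];return R.from_quat([q[1],q[2],q[3],q[0]])
def rel(target,Rtar=None):
    s=bot.observe();r=Rt(s);print('shift',np.round(r.inv().apply(np.array(target)-s['eef_pos'])/0.2,3),
      'turn',None if Rtar is None else np.round((r.inv()*Rtar).as_rotvec()/np.radians(30),3))
E
python3 - <<'E'
from h import *
for n in('top','side'):
    cm,p,d=save(n,n+'0');print(n,cm,d.min(),d.max())
print(bot.observe())
a=np.vstack([cv2.imread('pics/top0.png'),cv2.imread('pics/side0.png')]);
E
```

```text
top {'K': array([[451.59864844,   0.        , 313.29462619],
       [  0.        , 451.59864844, 195.38471607],
       [  0.        ,   0.        ,   1.        ]]), 'extrinsics': array([[ 0.00427526, -0.99997198,  0.00614471, -0.07726981],
       [ 0.99184968,  0.00502287,  0.12731449, -0.56558528],
       [-0.12734179,  0.00555033,  0.99184337, -1.20603994],
       [ 0.        ,  0.        ,  0.        ,  1.        ]])} 0.0 2.1717973
side {'K': array([[508.70792156,   0.        , 316.93608061],
       [  0.        , 508.70792156, 201.31195822],
       [  0.        ,   0.        ,   1.        ]]), 'extrinsics': array([[-0.99392305, -0.10986797,  0.00678265,  0.52446668],
       [ 0.07252457, -0.6072512 ,  0.79119288, -0.16137734],
       [-0.08280798,  0.78687675,  0.61152909, -1.30018709],
       [ 0.        ,  0.        ,  0.        ,  1.        ]])} 0.0 3.9999592
{'time': 0.1, 'joint_pos': array([-1.19491983,  0.32178179, -0.07009344,  1.45154069,  0.02264256,
        1.37082016, -0.05689584]), 'qvel': array([-0.00090906, -0.000349  , -0.00034751, -0.00319995,  0.00106437,
        0.00040014, -0.00142254]), 'tau': array([-1.04813564e-04, -4.92570305e+01, -4.05689422e-01, -3.13397205e+01,
       -6.40074327e-02,  3.95413698e-02,  7.64173092e-05]), 'eef_pos': array([0.22993721, 0.60743848, 0.22155579]), 'tcp_rot': array([-9.30856358e-05,  1.79879475e-01,  9.83688262e-01, -8.76661944e-04]), 'wrist_force': array([-0.68318018,  0.15147463, -0.76895819]), 'ft_torque': array([-0.00437054, -0.03199418, -0.04516443]), 'finger_force': 0.0, 'grip_width': 1.00097158932943}
```

View pics/top0.png

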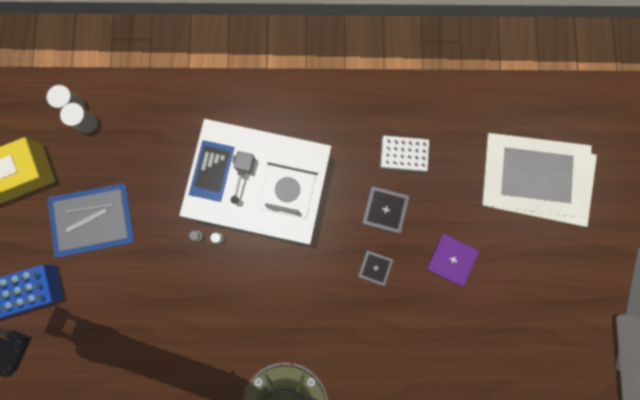

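View pics/side0.png

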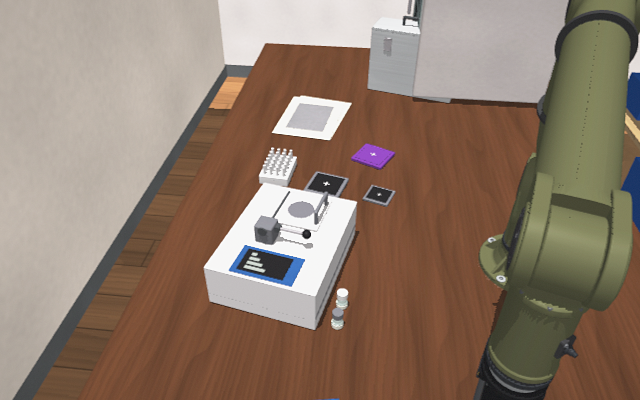

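The top view shows the analyser around (255,180), with the head at (245,161), the ball at (235,199) and the flap and bar at (283,210). The vials are at (196,236) and (216,238), and the rack is at (405,153).

There are three pad candidates: grey (386,210), grey (376,268) and purple (453,260). Purple is excluded and (386,210) is the larger grey one, so that fits. I'll measure now and confirm with a crop.

```bash
python3 - <<'E'
from h import *
p,d,K,E=load('top0');W=cloud(d,K,E)
def st(m,nm):
    q=W[m&(d>0)];print(nm,len(q),np.round(np.median(q,0),4),q.min(0).round(3),q.max(0).round(3))
x,y,z=W[...,0],W[...,1],W[...,2]
v,u=np.indices(d.shape)
print('desk z',np.median(z[300:330,300:340]))
roi=(u>170)&(u<340)&(v>110)&(v<250)
deck=roi&(abs(z-.115)<.012)
c,_=cv2.findContours(deck.astype(np.uint8),0,1);c=max(c,key=cv2.contourArea)
print('deck z',np.median(z[deck]))
pts=W[c[:,0,1],c[:,0,0],:2].astype(np.float32);r=cv2.minAreaRect(pts);print(r,cv2.boxPoints(r))
st(roi&(z>.157)&(z<.172),'head');st(roi&(z>.172),'hi')
b=roi&(p.max(2)<60)&(z>.135)&(z<.18)&(u<245)&(v>180);st(b,'ball')
b=roi&(z>.13)&(u>255);st(b,'bar')
for n,c0,hz in(('A',(386,210),.012),('B',(376,268),.012)):
    m=(abs(u-c0[0])<30)&(abs(v-c0[1])<30)&(z>.006)
    c,_=cv2.findContours(m.astype(np.uint8),0,1);c=max(c,key=cv2.contourArea);pts=W[c[:,0,1],c[:,0,0],:2].astype(np.float32);print(n,cv2.minAreaRect(pts),np.median(z[m]))
for n,c0 in(('va',(196,236)),('vb',(216,238)),('rack',(405,153))):
    s=8 if n[0]=='v' else 35
    st((abs(u-c0[0])<s)&(abs(v-c0[1])<s)&(z>.03)&(z<.1),n)
t=cv2.resize(p[110:290,170:490,::-1],None,fx=2.5,fy=2.5,interpolation=2)
cv2.imwrite('pics/c1.png',t)
p,d,K,E=load('side0');t2=cv2.resize(p[170:340,200:400,::-1],None,fx=3.5,fy=3.5,interpolation=2);cv2.imwrite('pics/c2.png',t2)
W=cloud(d,K,E);x,y,z=W[...,0],W[...,1],W[...,2];v,u=np.indices(d.shape)
st((abs(u-306)<5)&(abs(v-234)<5)&(p.max(2)<50),'ball side')
E
```

```text
desk z 0.00012711471721915668
deck z 0.11630985958753604
((0.5955624580383301, 0.0750008150935173), (0.34150072932243347, 0.2608543336391449), 78.01312255859375) [[ 0.43251652 -0.06493826]
 [ 0.6876829  -0.11911449]
 [ 0.7586084   0.21493989]
 [ 0.503442    0.2691161 ]]
head 618 [0.617  0.1013 0.1633] [ 0.506 -0.039  0.157] [0.661 0.132 0.17 ]
  return _methods._mean(a, axis=axis, dtype=dtype,
  ret = um.true_divide(
Traceback (most recent call last):
ValueError: zero-size array to reduction operation minimum which has no identity
```

```bash
python3 - <<'E'
from h import *
A=np.array([.5956,.075]);th=np.radians(-12);ex=np.array([np.cos(th),np.sin(th)]);ey=np.array([-ex[1],ex[0]])
def st(m,nm):
    q=W[m&(d>0)]
    if len(q)==0: print(nm,'none');return
    l=np.c_[(q[:,:2]-A)@ex,(q[:,:2]-A)@ey,q[:,2]]
    print(nm,len(q),'W',np.round(np.median(q,0),4),'L',np.round(np.median(l,0),4),l.min(0).round(3),l.max(0).round(3))
for f in('top0','side0'):
    p,d,K,E=load(f);W=cloud(d,K,E);z=W[...,2];v,u=np.indices(d.shape)
    L=np.stack([(W[...,:2]-A)@ex,(W[...,:2]-A)@ey],-1);lx,ly=L[...,0],L[...,1]
    on=(abs(lx)<.13)&(abs(ly)<.17)
    print(f);st(on&(z>.155)&(lx>-.05)&(ly>-.02),'headtop')
    st(on&(z>.14)&(lx<-.02)&(ly>-.02),'lever')
    st(on&(z>.144)&(z<.172)&(lx<-.065)&(ly>-.02),'ball')
    st(on&(z>.145)&(ly<-.02),'bar')
    st(on&(p.max(2)<70)&(ly<-.02)&(z<.13),'hinge dark')
    st((p.min(2)>215)&on&(ly<-.02)&(z>.119)&(z<.14),'flapface')
p,d,K,E=load('top0');W=cloud(d,K,E);z=W[...,2];v,u=np.indices(d.shape)
for n,c0 in(('A',(386,210)),('B',(376,268))):
    m=(abs(u-c0[0])<30)&(abs(v-c0[1])<30)&(z>.006)
    c,_=cv2.findContours(m.astype(np.uint8),0,1);c=max(c,key=cv2.contourArea);pts=W[c[:,0,1],c[:,0,0],:2].astype(np.float32);print(n,cv2.minAreaRect(pts),np.median(z[m]))
for n,c0 in(('va',(196,236)),('vb',(216,238)),('rack',(405,153))):
    s=8 if n[0]=='v' else 35
    st((abs(u-c0[0])<s)&(abs(v-c0[1])<s)&(z>.03)&(z<.1),n)
cv2.imwrite('pics/c1.png',cv2.resize(p[110:290,170:490,::-1],None,fx=2.5,fy=2.5,interpolation=2))
p=load('side0')[0];cv2.imwrite('pics/c2.png',cv2.resize(p[170:340,200:400,::-1],None,fx=3.5,fy=3.5,interpolation=2))
E
```

```text
top0
headtop 431 W [0.6299 0.1059 0.164 ] L [0.0282 0.0338 0.164 ] [-0.049  0.011  0.155] [0.058 0.061 0.17 ]
lever 106 W [0.5453 0.1176 0.161 ] L [-0.0577  0.0332  0.161 ] [-0.074  0.023  0.153] [-0.021  0.044  0.17 ]
ball 32 W [0.5347 0.122  0.1627] L [-0.0689  0.0333  0.1627] [-0.074  0.023  0.153] [-0.065  0.044  0.17 ]
bar 144 W [0.5182 0.0031 0.1613] L [-0.0606 -0.0863  0.1613] [-0.066 -0.13   0.148] [-0.056 -0.043  0.168]
hinge dark none
flapface 1342 W [ 0.5715 -0.0113  0.1218] L [-0.0059 -0.0903  0.1218] [-0.129 -0.168  0.119] [ 0.126 -0.02   0.129]
side0
headtop 399 W [0.6298 0.1127 0.163 ] L [0.0263 0.0398 0.163 ] [-0.049  0.013  0.155] [0.058 0.064 0.168]
lever 121 W [0.5459 0.1246 0.1582] L [-0.0599  0.0394  0.1582] [-0.074  0.028  0.149] [-0.021  0.05   0.169]
ball 42 W [0.5367 0.1296 0.1598] L [-0.0687  0.0405  0.1598] [-0.074  0.028  0.15 ] [-0.065  0.048  0.169]
bar 118 W [0.5206 0.0146 0.1595] L [-0.0614 -0.0748  0.1595] [-0.065 -0.126  0.145] [-0.054 -0.037  0.165]
hinge dark none
flapface 808 W [0.5744 0.0105 0.1212] L [-0.0053 -0.066   0.1212] [-0.07  -0.155  0.119] [ 0.101 -0.021  0.126]
A ((0.47109895944595337, -0.22273536026477814), (0.14386673271656036, 0.30243945121765137), 47.67692184448242) 0.012741291854960313
B ((0.3888651132583618, -0.1783614456653595), (0.22298581898212433, 0.07951413094997406), 73.77654266357422) 0.009214789381238875
va 75 W [0.4553 0.2453 0.0477] L [-0.1731  0.1372  0.0477] [-0.184  0.127  0.034] [-0.161  0.15   0.054]
vb 77 W [0.4502 0.1873 0.0482] L [-0.1665  0.0795  0.0482] [-0.179  0.069  0.031] [-0.154  0.092  0.055]
rack 929 W [ 0.6875 -0.3279  0.0335] L [ 0.1728 -0.3765  0.0335] [ 0.124 -0.446  0.03 ] [ 0.225 -0.309  0.067]
```

View pics/c1.png

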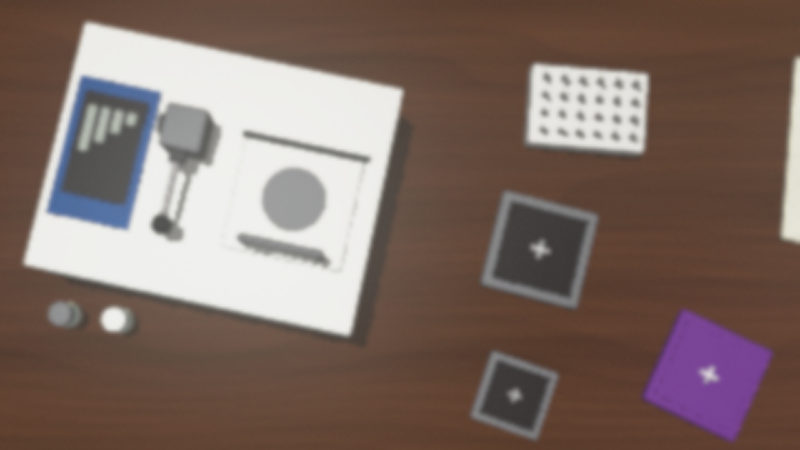

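View pics/c2.png

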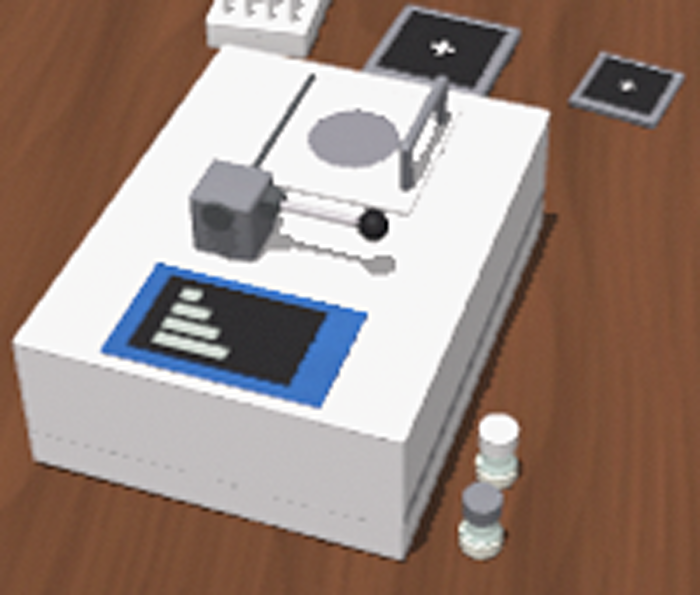

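The crops confirm the pad: the grey-framed black pad with a white cross at (386,210) is the larger non-purple one. The flap is shut and the lever is level, with its ball at local (-0.063, 0.037). Next I'll compute the approach.

```bash
cat >> h.py <<'E'
A=np.array([.5956,.075]);th=np.radians(-12);ex=np.array([np.cos(th),np.sin(th)]);ey=np.array([-ex[1],ex[0]])
def w(lx,ly,z): return np.r_[A+lx*ex+ly*ey,z]
def Rdown(ydir): # tool down, tool y along ydir (either sign, nearest)
    r=Rt(bot.observe());y=np.r_[ydir,0.]
    if r.apply([0,1,0])@y<0:y=-y
    zz=np.array([0,0,-1.]);return R.from_matrix(np.c_[np.cross(y,zz),y,zz])
E
python3 - <<'E'
from h import *
p,d,K,E=load('top0');Ei=np.linalg.inv(E)
c=np.array([(386-K[0,2])/K[0,0],-(209.6-K[1,2])/K[1,1],-1]);r=Ei[:3,:3]@c;o=Ei[:3,3];print('cam',o,'pad',o+r*(.012-o[2])/r[2])
v,u=np.indices(d.shape);W=cloud(d,K,E);m=(abs(u-386)<24)&(abs(v-210)<24)&(W[...,2]>.008)&(W[...,2]<.02)
c,_=cv2.findContours(m.astype(np.uint8),0,1);c=max(c,key=cv2.contourArea);print(cv2.minAreaRect(W[c[:,0,1],c[:,0,0],:2].astype(np.float32)))
s=bot.observe();print(s['eef_pos'],Rt(s).as_matrix().round(3))
t=w(-.063,.037,.25);print(t);rel(t,Rdown(ey))
E
```

```text
cam [ 0.40772665 -0.06773287  1.26868472] pad [ 0.53001332 -0.27830354  0.012     ]
((0.5308390259742737, -0.2773332893848419), (0.10952001065015793, 0.110372394323349), 75.22098541259766)
[0.22993721 0.60743848 0.22155579] [[-0.935  0.354 -0.   ]
 [ 0.354  0.935 -0.002]
 [-0.    -0.002 -1.   ]]
[0.54166943 0.1242899  0.25      ]
shift [-2.313 -1.708 -0.139] turn [-0.003 -0.    -0.291]
```

Call:
apply_moves --deltas '[[[-0.15,-0.11,-0.05],[0,0,0]],[[-0.3,-0.22,-0.1],[0,0,0]],[[-0.48,-0.35,-0.14],[0,0,0]],[[-0.66,-0.49,-0.14],[0,0,0]],[[-0.84,-0.62,-0.14],[0,0,0]],[[-1,-0.74,-0.14],[0,0,0]]]'

```text
time: 0.7
eef_pos: [0.3659, 0.3964, 0.2503]
tcp_rot: [0.0, 0.18, 0.984, -0.0]
wrist_force: [-0.5, 1.6, 1.3]
grip_width: 1.0
finger_force: 0.0
```

Call:
apply_moves --deltas '[[[-0.18,-0.13,0],[0,0,0]],[[-0.36,-0.26,0],[0,0,0]],[[-0.54,-0.4,0],[0,0,0]],[[-0.72,-0.53,0],[0,0,0]],[[-0.86,-0.64,0],[0,0,-0.1]],[[-1,-0.74,0],[0,0,-0.29]],[[-1,-0.74,0],[0,0,-0.29]]]' --claw 0.6 --force 10

```text
time: 1.4
eef_pos: [0.502, 0.1834, 0.2504]
tcp_rot: [0.001, 0.108, 0.994, -0.001]
wrist_force: [1.1, -0.6, 0.7]
grip_width: 0.603
finger_force: 0.0
```

```bash
python3 - <<'E'
from h import *
rel(w(-.063,.037,.25),Rdown(ey));print(bot.observe()['eef_pos'],bot.observe()['time'])
cm,p,d=save('wrist','w1');print(cm)
E
```

```text
shift [-0.257 -0.246  0.003] turn [-0.005  0.003 -0.015]
[0.5020003  0.18335852 0.2503711 ] 1.4
{'K': array([[309.70691629,   0.        , 321.42510501],
       [  0.        , 309.70691629, 197.17019483],
       [  0.        ,   0.        ,   1.        ]]), 'extrinsics': array([[ 0.2152383 ,  0.97655571, -0.00337824, -0.28672577],
       [-0.93853374,  0.20589961, -0.27705555,  0.47503162],
       [-0.2698646 ,  0.06280356,  0.96084796, -0.29413113],
       [ 0.        ,  0.        ,  0.        ,  1.        ]])}
```

View pics/w1.png

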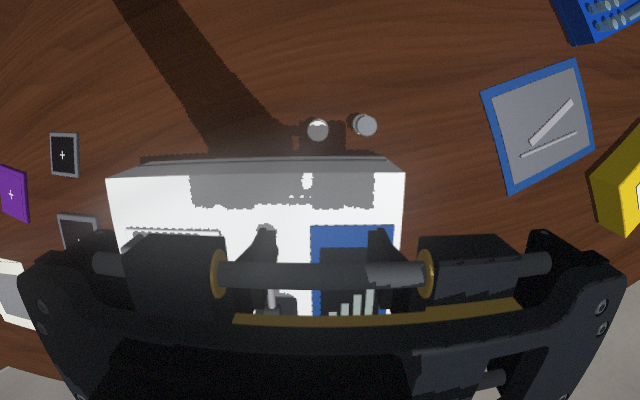

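The wrist view shows the fingertips near (265,240) and (385,240), short of the ball. The long side of the body runs along the closing line. I'll go over the ball, descend around it and close.

Call:
apply_moves --deltas '[[[-0.09,-0.08,0],[0,0,0]],[[-0.18,-0.17,0],[0,0,0]],[[-0.257,-0.246,0],[0,0,-0.015]],[[-0.257,-0.246,0.15],[0,0,-0.015]],[[-0.257,-0.246,0.3],[0,0,-0.015]],[[-0.257,-0.246,0.45],[0,0,-0.015]],[[-0.257,-0.246,0.55],[0,0,-0.015]],[[-0.257,-0.246,0.55],[0,0,-0.015]]]'

```text
time: 2.25
eef_pos: [0.5364, 0.1316, 0.1371]
tcp_rot: [-0.003, 0.1, 0.995, -0.001]
wrist_force: [0.3, 0.3, 0.3]
grip_width: 0.6
finger_force: 0.0
```

Call:
apply_moves --deltas '[[[0,0,0],[0,0,0]],[[0,0,0],[0,0,0]],[[0,0,0],[0,0,0]],[[0,0,0],[0,0,0]],[[0,0,0],[0,0,0]],[[0,0,0],[0,0,0]]]' --claw 0 --force 8

```text
time: 2.85
eef_pos: [0.5388, 0.1232, 0.1418]
tcp_rot: [-0.001, 0.103, 0.995, -0.004]
wrist_force: [-6.3, -13.6, 8.4]
grip_width: 0.242
finger_force: 8.0
```

```bash
python3 - <<'E'
from h import *
s=bot.observe();print(s['grip_width']*.087,s['wrist_force'],s['eef_pos'])
a=np.array([.2,.4,.6,.8,.95,1.05,1.12]);dx=.07*(1-np.cos(a));dz=.07*np.sin(a);print('tool axes',Rt(s).inv().apply(np.r_[ex,0]).round(3))
print(np.c_[dx,dz].round(4)/.2)
E
```

```text
0.02109315899688616 [ -6.31803249 -13.58064689   8.38271716] [0.53880664 0.12322957 0.14179944]
tool axes [-1.    -0.002 -0.001]
[[0.007  0.0695]
 [0.0275 0.1365]
 [0.061  0.1975]
 [0.106  0.251 ]
 [0.1465 0.2845]
 [0.176  0.3035]
 [0.1975 0.315 ]]
```

Call:
apply_moves --deltas '[[[-0.002,0,-0.035],[0,0,0]],[[-0.007,0,-0.07],[0,0,0]],[[-0.016,0,-0.104],[0,0,0]],[[-0.028,0,-0.137],[0,0,0]],[[-0.043,0,-0.168],[0,0,0]],[[-0.061,0,-0.198],[0,0,0]],[[-0.083,0,-0.226],[0,0,0]],[[-0.106,0,-0.251],[0,0,0]],[[-0.132,0,-0.274],[0,0,0]],[[-0.161,0,-0.295],[0,0,0]],[[-0.185,0,-0.31],[0,0,0]],[[-0.19,0,-0.315],[0,0,0]]]'

```text
time: 4.05
eef_pos: [0.5759, 0.1152, 0.2037]
tcp_rot: [-0.001, 0.104, 0.995, -0.005]
wrist_force: [-4.5, -11.8, -1.5]
grip_width: 0.241
finger_force: 8.0
```

Call:
apply_moves --deltas '[[[0,0,0],[0,0,0]],[[0,0,0],[0,0,0]],[[0,0,0],[0,0,0]]]'

```text
time: 4.35
eef_pos: [0.576, 0.1152, 0.2037]
tcp_rot: [-0.001, 0.104, 0.995, -0.005]
wrist_force: [-2.5, -12.6, 0.4]
grip_width: 0.241
finger_force: 8.0
```

```bash
python3 - <<'E'
from h import *
s=bot.observe();print(s['grip_width'],s['wrist_force'],s['eef_pos'])
for f in('top','side'):
    save(f,f+'1');p,d,K,E=load(f+'1');W=cloud(d,K,E);z=W[...,2]
    L=np.stack([(W[...,:2]-A)@ex,(W[...,:2]-A)@ey,z],-1);
cv2.imwrite('pics/c3.png',cv2.resize(p[120:340,180:420,::-1],None,fx=2.5,fy=2.5,interpolation=2))
E
```

```text
0.24096385721675248 [ -2.53565723 -12.58581205   0.42477653] [0.57600843 0.11523139 0.20366662]
```

View pics/c3.png

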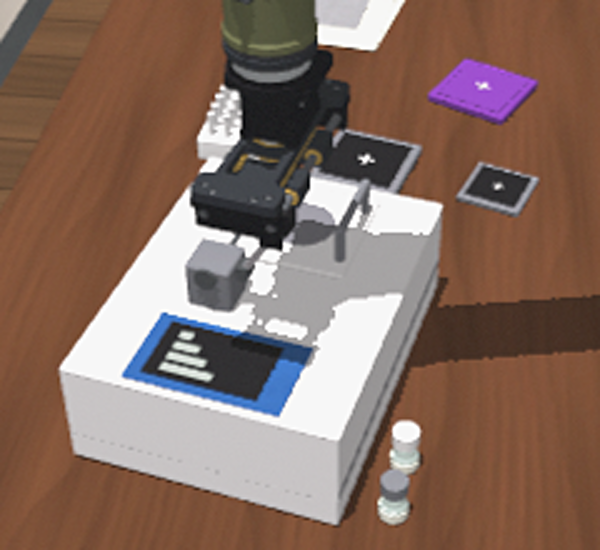

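The ball travelled 38 mm in x and 62 mm in z, which fits about 1.09 rad, so the lever is up. The crop shows the gripper at the ball with the flap still shut and the vials untouched. I'll release it and rise.

Call:
apply_moves --deltas '[[[0,0,0],[0,0,0]],[[0,0,0],[0,0,0]],[[0,0,0],[0,0,0]],[[0,0,-0.1],[0,0,0]],[[0,0,-0.25],[0,0,0]],[[0,0,-0.4],[0,0,0]],[[0,0,-0.4],[0,0,0]]]' --claw 0.6

```text
time: 5.15
eef_pos: [0.5791, 0.1247, 0.2893]
tcp_rot: [0.004, 0.1, 0.995, 0.003]
wrist_force: [1.2, 0.2, 0.2]
grip_width: 0.6
finger_force: 0.0
```

```bash
python3 - <<'E'
from h import *
s=bot.observe();print(s['joint_pos'].round(2),s['eef_pos'],s['time'])
t=w(-.061,-.086,.26)
for sg in(1,-1):
    y=np.r_[sg*ex,0];z=np.array([0,0,-1.]);rel(t,R.from_matrix(np.c_[np.cross(y,z),y,z]))
save('side','side2');p,d,K,E=load('side2');W=cloud(d,K,E);L=np.stack([(W[...,:2]-A)@ex,(W[...,:2]-A)@ey,W[...,2]],-1)
m=(p.max(2)<60)&(L[...,2]>.185)&(L[...,2]<.24)&(abs(L[...,0]+.025)<.04)&(abs(L[...,1]-.035)<.03);print('ball',m.sum(),np.median(L[m],0))
E
```

```text
[-0.58  0.17  0.37  1.52 -0.06  1.46  1.16] [0.57909474 0.12472222 0.28933567] 5.15
shift [ 0.179 -0.655  0.141] turn [2.100e-02 3.000e-03 3.016e+00]
shift [ 0.179 -0.655  0.141] turn [-0.003  0.021 -2.984]
ball 53 [-0.03386185  0.04131894  0.22051258]
```

Call:
apply_moves --deltas '[[[0.04,-0.13,0],[0,0,-0.2]],[[0.08,-0.28,0],[0,0,-0.45]],[[0.12,-0.43,0.05],[0,0,-0.7]],[[0.15,-0.56,0.1],[0,0,-0.9]],[[0.179,-0.655,0.14],[0,0,-0.99]],[[0.179,-0.655,0.14],[0,0,-0.99]]]' --claw 0.5

```text
time: 5.8
eef_pos: [0.5135, -0.0006, 0.2542]
tcp_rot: [-0.001, -0.156, 0.988, 0.0]
wrist_force: [0.3, -0.3, -0.4]
grip_width: 0.499
finger_force: 0.0
```

Call:
apply_moves --deltas '[[[0,0,0],[0,0,-0.25]],[[0,0,0],[0,0,-0.5]],[[0,0,0],[0,0,-0.75]],[[0,0,0],[0,0,-1]]]'

```text
time: 6.2
eef_pos: [0.5157, 0.0039, 0.2555]
tcp_rot: [0.0, -0.411, 0.912, 0.0]
wrist_force: [0.3, -0.0, -0.1]
grip_width: 0.503
finger_force: 0.0
```

Call:
apply_moves --deltas '[[[0,0,0],[0,0,-0.25]],[[0,0,0],[0,0,-0.5]],[[0,0,0],[0,0,-0.75]],[[0,0,0],[0,0,-1]],[[0,0,0],[0,0,-1]],[[0,0,0],[0,0,-1]]]'

```text
time: 6.8
eef_pos: [0.507, 0.0057, 0.2742]
tcp_rot: [0.013, -0.596, 0.802, -0.017]
wrist_force: [-0.6, -0.4, 1.1]
grip_width: 0.499
finger_force: 0.0
```

```bash
python3 - <<'E'
from h import *
s=bot.observe();print(s['joint_pos'].round(2),s['eef_pos'],s['time'])
rel(w(-.061,-.086,.139),Rdown(ex))
E
```

```text
[-1.19 -0.14  1.03  1.78  0.14  1.4   2.67] [0.50700297 0.0057049  0.27416766] 6.8
shift [-0.005 -0.028  0.678] turn [-0.08  -0.003 -0.159]
```

j7 is at its limit this way, so I'll go round the other way by half a turn.

Call:
apply_moves --deltas '[[[0,0,0],[0,0,0.25]],[[0,0,0],[0,0,0.5]],[[0,0,0],[0,0,0.75]],[[0,0,0],[0,0,1]]]'

```text
time: 7.2
eef_pos: [0.5067, 0.0065, 0.2739]
tcp_rot: [0.016, -0.366, 0.931, -0.012]
wrist_force: [-0.1, -0.8, -0.6]
grip_width: 0.502
finger_force: 0.0
```

Call:
apply_moves --deltas '[[[0,0,0],[0,0,0.25]],[[0,0,0],[0,0,0.5]],[[0,0,0],[0,0,0.75]],[[0,0,0],[0,0,1]]]'

```text
time: 7.6
eef_pos: [0.5067, 0.006, 0.2738]
tcp_rot: [0.019, -0.112, 0.994, -0.008]
wrist_force: [0.3, 0.2, 0.7]
grip_width: 0.502
finger_force: 0.0
```

Call:
apply_moves --deltas '[[[0,0,0],[0,0,0.25]],[[0,0,0],[0,0,0.5]],[[0,0,0],[0,0,0.75]],[[0,0,0],[0,0,1]]]'

```text
time: 8.0
eef_pos: [0.5067, 0.006, 0.2738]
tcp_rot: [0.02, 0.149, 0.989, -0.003]
wrist_force: [0.1, 0.3, -0.7]
grip_width: 0.496
finger_force: 0.0
```

Call:
apply_moves --deltas '[[[0,0,0],[0,0,0.25]],[[0,0,0],[0,0,0.5]],[[0,0,0],[0,0,0.75]],[[0,0,0],[0,0,1]]]'

```text
time: 8.4
eef_pos: [0.5067, 0.0059, 0.2738]
tcp_rot: [0.02, 0.4, 0.916, 0.003]
wrist_force: [0.8, -0.4, 0.6]
grip_width: 0.497
finger_force: 0.0
```

Call:
apply_moves --deltas '[[[0,0,0],[0,0,0.25]],[[0,0,0],[0,0,0.5]],[[0,0,0],[0,0,0.75]],[[0,0,0],[0,0,1]]]'

```text
time: 8.8
eef_pos: [0.5067, 0.006, 0.2738]
tcp_rot: [0.019, 0.623, 0.782, 0.008]
wrist_force: [-0.4, -0.0, -0.0]
grip_width: 0.501
finger_force: 0.0
```

Call:
apply_moves --deltas '[[[0,0,0],[0,0,0.25]],[[0,0,0],[0,0,0.5]],[[0,0,0],[0,0,0.75]],[[0,0,0],[0,0,0.85]],[[0,0,0],[0,0,0.85]],[[0,0,0],[0,0,0.85]]]'

```text
time: 9.4
eef_pos: [0.5065, 0.0051, 0.2736]
tcp_rot: [0.017, 0.778, 0.627, 0.012]
wrist_force: [0.5, 0.4, 0.4]
grip_width: 0.498
finger_force: 0.0
```

```bash
python3 - <<'E'
from h import *
s=bot.observe();print(s['joint_pos'].round(2),s['eef_pos'],s['time'])
rel(w(-.061,-.086,.139),Rdown(ex))
save('wrist','w2');save('side','side3')
E
```

```text
[-0.9  -0.09  0.79  1.78  0.08  1.39 -0.34] [0.50654209 0.00513161 0.27364432] 9.4
shift [0.007 0.03  0.675] turn [ 0.078  0.006 -0.009]
```

View pics/w2.png

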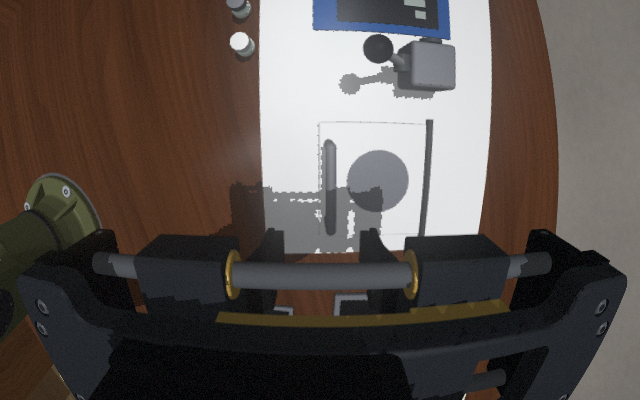

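The wrist view shows the lever raised, with the ball at (378,47). The grip bar runs from (330,143) to (330,235) between the finger lines at x≈268 and 378. I'll cast those rays onto the bar plane to check.

```bash
cat >> h.py <<'E'
def wray(px,K,E,zp):
    Ei=np.linalg.inv(E);a=(np.array(px)-K[:2,2])/K[0,0];t=np.hypot(*a);c=np.r_[a/t*np.sin(t),np.cos(t)]
    r=Ei[:3,:3]@(c*[1,-1,-1]);o=Ei[:3,3];q=o+r*(zp-o[2])/r[2];return np.r_[(q[:2]-A)@ex,(q[:2]-A)@ey,zp]
E
python3 - <<'E'
from h import *
p,d,K,E=load('w2')
for px,z in(((330,143),.159),((330,235),.159),((378,47),.217),((429,121),.117),((424,235),.117),((262,250),.115)):print(px,wray(px,K,E,z).round(4))
E
```

```text
(330, 143) [-0.06   -0.0405  0.159 ]
(330, 235) [-0.0597 -0.1295  0.159 ]
(378, 47) [-0.0297  0.036   0.217 ]
(429, 121) [ 0.0504 -0.0195  0.117 ]
(424, 235) [ 0.055  -0.1518  0.117 ]
(262, 250) [-0.1351 -0.1662  0.115 ]
```

Call:
apply_moves --deltas '[[[0.007,0.032,0.05],[0.04,0.003,0]],[[0.007,0.032,0.15],[0.078,0.006,-0.009]],[[0.007,0.032,0.3],[0.078,0.006,-0.009]],[[0.007,0.032,0.45],[0.078,0.006,-0.009]],[[0.007,0.032,0.6],[0.078,0.006,-0.009]],[[0.007,0.032,0.685],[0.078,0.006,-0.009]],[[0.007,0.032,0.685],[0.078,0.006,-0.009]],[[0.007,0.032,0.685],[0.078,0.006,-0.009]]]'

```text
time: 10.3
eef_pos: [0.5185, 0.0025, 0.1374]
tcp_rot: [0.0, 0.778, 0.629, -0.0]
wrist_force: [0.1, -0.6, 0.5]
grip_width: 0.495
finger_force: 0.0
```

Call:
apply_moves --deltas '[[[0,0,0],[0,0,0]],[[0,0,0],[0,0,0]],[[0,0,0],[0,0,0]],[[0,0,0],[0,0,0]],[[0,0,0],[0,0,0]],[[0,0,0],[0,0,0]]]' --claw 0 --force 12

```text
time: 10.9
eef_pos: [0.5196, 0.0022, 0.1374]
tcp_rot: [0.001, 0.778, 0.628, 0.001]
wrist_force: [4.2, -1.5, -2.0]
grip_width: 0.108
finger_force: 12.0
```

```bash
python3 - <<'E'
from h import *
s=bot.observe();e=s['eef_pos'];print(s['grip_width']*.087,s['joint_pos'].round(2),s['wrist_force'],(e[:2]-A)@ex,(e[:2]-A)@ey,e[2])
print('x',Rt(s).inv().apply(np.r_[ex,0]).round(3))
a=np.arange(.15,1.81,.15);print(np.c_[a,(-.105*np.cos(a)+.041*np.sin(a)+.105)/.2,(.105*np.sin(a)+.041*np.cos(a)-.041)/.2].round(3))
E
```

```text
0.009393868690158987 [-0.85  0.12  0.85  1.91 -0.1   1.15 -0.17] [ 4.17124202 -1.47624574 -2.00683646] -0.0592200099262243 -0.08699964089310276 0.137367088040168
x [0.002 1.    0.003]
[[0.15  0.037 0.076]
 [0.3   0.084 0.146]
 [0.45  0.141 0.208]
 [0.6   0.207 0.261]
 [0.75  0.281 0.303]
 [0.9   0.359 0.334]
 [1.05  0.442 0.352]
 [1.2   0.526 0.359]
 [1.35  0.61  0.352]
 [1.5   0.692 0.333]
 [1.65  0.771 0.302]
 [1.8   0.844 0.26 ]]
```

Call:
apply_moves --deltas '[[[0,0.017,-0.039],[0,0,0]],[[0,0.037,-0.076],[0,0,0]],[[0,0.059,-0.112],[0,0,0]],[[0,0.084,-0.146],[0,0,0]],[[0,0.112,-0.178],[0,0,0]],[[0,0.141,-0.208],[0,0,0]],[[0,0.173,-0.236],[0,0,0]],[[0,0.207,-0.261],[0,0,0]],[[0,0.243,-0.283],[0,0,0]],[[0,0.281,-0.303],[0,0,0]],[[0,0.32,-0.32],[0,0,0]],[[0,0.359,-0.334],[0,0,0]]]'

```text
time: 12.1
eef_pos: [0.5889, -0.0126, 0.2047]
tcp_rot: [-0.0, 0.778, 0.629, -0.0]
wrist_force: [-4.0, 1.3, 2.2]
grip_width: 0.108
finger_force: 12.0
```

```bash
python3 - <<'E'
from h import *
s=bot.observe();e=s['eef_pos'];print(s['grip_width']*.087,s['joint_pos'].round(2),s['wrist_force'],(e[:2]-A)@ex,(e[:2]-A)@ey,e[2])
E
```

```text
0.009378325452470391 [-0.75  0.26  0.86  1.66 -0.2   1.32 -0.06] [-4.03706317  1.28141941  2.16580577] 0.011648012176695229 -0.08710671485247955 0.2046577586277321
```

Call:
apply_moves --deltas '[[[0,0.041,-0.01],[0,0,0]],[[0,0.083,-0.018],[0,0,0]],[[0,0.125,-0.023],[0,0,0]],[[0,0.167,-0.025],[0,0,0]],[[0,0.209,-0.023],[0,0,0]],[[0,0.251,-0.018],[0,0,0]],[[0,0.292,-0.01],[0,0,0]],[[0,0.333,0.001],[0,0,0]],[[0,0.373,0.015],[0,0,0]],[[0,0.412,0.032],[0,0,0]],[[0,0.461,0.059],[0,0,0]],[[0,0.461,0.059],[0,0,0]]]'

```text
time: 13.3
eef_pos: [0.6801, -0.0325, 0.191]
tcp_rot: [0.001, 0.778, 0.628, -0.0]
wrist_force: [1.1, 0.9, -0.1]
grip_width: 0.107
finger_force: 12.0
```

Call:
apply_moves --deltas '[[[0,0,0],[0,0,0]],[[0,0,0],[0,0,0]],[[0,0,0],[0,0,0]]]'

```text
time: 13.6
eef_pos: [0.6785, -0.0322, 0.192]
tcp_rot: [0.0, 0.778, 0.628, -0.0]
wrist_force: [1.4, -0.1, -1.2]
grip_width: 0.109
finger_force: 12.0
```

```bash
python3 - <<'E'
from h import *
s=bot.observe();e=s['eef_pos'];print(s['grip_width']*.087,s['joint_pos'].round(2),s['wrist_force'],(e[:2]-A)@ex,(e[:2]-A)@ey,e[2])
save('side','side4');p,d,K,E=load('side4')
cv2.imwrite('pics/c4.png',cv2.resize(p[120:340,180:420,::-1],None,fx=2.5,fy=2.5,interpolation=2))
E
```

```text
0.00944363579453419 [-0.57  0.49  0.82  1.44 -0.36  1.37  0.05] [ 1.39850752 -0.05881062 -1.19467749] 0.10336741736852136 -0.08758961689088086 0.19198977555772914
```

View pics/c4.png

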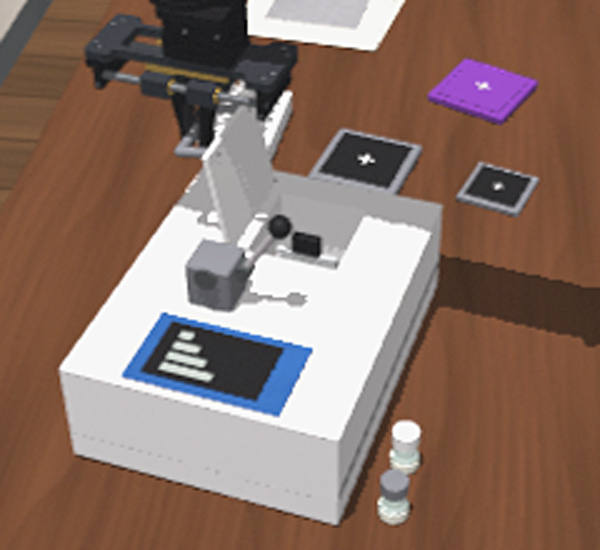

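The flap stands open past upright, and the black tab shows at crop (307,244), which is pixel (303,218). I'll release the bar slightly and lift straight up.

Call:
apply_moves --deltas '[[[0,0,0],[0,0,0]],[[0,0,0],[0,0,0]],[[0,0,0],[0,0,0]],[[0,0,-0.1],[0,0,0]],[[0,0,-0.25],[0,0,0]],[[0,0,-0.4],[0,0,0]],[[0,0,-0.55],[0,0,0]],[[0,0,-0.65],[0,0,0]],[[0,0,-0.65],[0,0,0]]]' --claw 0.25

```text
time: 14.55
eef_pos: [0.6798, -0.0328, 0.3256]
tcp_rot: [0.002, 0.778, 0.628, 0.002]
wrist_force: [-0.0, -0.5, 0.0]
grip_width: 0.249
finger_force: 0.0
```

```bash
python3 - <<'E'
from h import *
s=bot.observe();e=s['eef_pos'];print(e,s['joint_pos'].round(2),s['time'])
for f in('top','side'):
    save(f,f+'5');p,d,K,E=load(f+'5');W=cloud(d,K,E);z=W[...,2];v,u=np.indices(d.shape)
    lx,ly=(W[...,:2]-A)@ex,(W[...,:2]-A)@ey
    on=(lx>-.07)&(lx<.05)&(ly<-.02)&(ly>-.15)
    for n,m in(('tab',on&(p.max(2)<70)&(z>.075)&(z<.118)),('flap',(lx>.04)&(lx<.1)&(ly<-.02)&(ly>-.15)&(z>.2)&(z<.24))):
        if m.sum():print(f,n,m.sum(),[np.round(np.percentile(q[m],[5,50,95]),4) for q in(lx,ly,z)],np.median(u[m]),np.median(v[m]))
t=w(-.01,-.085,.30);rel(t,Rdown(ey))
E
```

```text
[ 0.67975564 -0.03283695  0.3255732 ] [-0.55  0.45  0.85  1.22 -0.33  1.6   0.02] 14.55
top flap 155 [array([0.059 , 0.0655, 0.0981]), array([-0.1452, -0.1273, -0.1153]), array([0.2039, 0.2191, 0.2297])] 310.0 157.0
side tab 87 [array([-0.0247, -0.0129, -0.    ]), array([-0.0862, -0.08  , -0.0766]), array([0.0891, 0.1006, 0.1084])] 302.0 217.0
side flap 426 [array([0.0597, 0.0636, 0.0986]), array([-0.1353, -0.0767, -0.0229]), array([0.2023, 0.2164, 0.2285])] 269.0 174.0
shift [ 0.012 -0.567  0.109] turn [0.000e+00 1.000e-03 2.995e+00]
```

Call:
apply_moves --deltas '[[[0.0,-0.15,0],[0,0,0.15]],[[0.0,-0.3,0],[0,0,0.4]],[[0,-0.43,0],[0,0,0.65]],[[0.01,-0.53,0],[0,0,0.9]],[[0.012,-0.567,0],[0,0,1]]]' --claw 0.55

```text
time: 15.15
eef_pos: [0.5659, -0.0048, 0.3201]
tcp_rot: [-0.001, 0.914, 0.405, -0.001]
wrist_force: [0.6, 0.5, -0.1]
grip_width: 0.535
finger_force: 0.0
```

Call:
apply_moves --deltas '[[[0,0,0],[0,0,0.25]],[[0,0,0],[0,0,0.5]],[[0,0,0],[0,0,0.75]],[[0,0,0],[0,0,1]]]'

```text
time: 15.55
eef_pos: [0.5673, -0.0055, 0.3202]
tcp_rot: [-0.0, 0.988, 0.153, -0.002]
wrist_force: [0.1, 0.1, 0.3]
grip_width: 0.551
finger_force: 0.0
```

Call:
apply_moves --deltas '[[[0,0,0],[0,0,0.25]],[[0,0,0],[0,0,0.5]],[[0,0,0],[0,0,0.75]],[[0,0,0],[0,0,0.99]],[[0,0,0],[0,0,0.99]],[[0,0,0],[0,0,0.99]]]'

```text
time: 16.15
eef_pos: [0.5677, -0.0056, 0.3208]
tcp_rot: [0.0, 0.995, -0.101, -0.001]
wrist_force: [0.7, 0.5, 0.0]
grip_width: 0.55
finger_force: 0.0
```

```bash
python3 - <<'E'
from h import *
s=bot.observe();e=s['eef_pos'];print(e,s['joint_pos'].round(2),s['time'])
rel(w(-.012,-.083,.09),Rdown(ey))
for f in('top','side','wrist'):
    save(f,f+'6')
    if f=='wrist':continue
    p,d,K,E=load(f+'6');W=cloud(d,K,E);z=W[...,2]
    lx,ly=(W[...,:2]-A)@ex,(W[...,:2]-A)@ey
    for n,m in(('tab',(lx>-.07)&(lx<.05)&(ly<-.02)&(ly>-.15)&(p.max(2)<70)&(z>.075)&(z<.118)),('head',(abs(lx-.026)<.04)&(ly<.08)&(ly>0)&(z>.155)&(z<.172))):
        if m.sum():print(f,n,m.sum(),[np.round(np.percentile(q[m],[2,50,98]),4) for q in(lx,ly,z)])
E
```

```text
[ 0.56765154 -0.00556503  0.32083928] [-1.    0.19  1.11  1.53 -0.17  1.53 -1.66] 16.15
shift [-0.005 -0.009  1.154] turn [0.002 0.004 0.012]
top tab 12 [array([-0.0241, -0.0172,  0.0247]), array([-0.0908, -0.0901, -0.0872]), array([0.0891, 0.1043, 0.1081])]
side tab 87 [array([-0.0254, -0.0128,  0.0007]), array([-0.0896, -0.0803, -0.0769]), array([0.0881, 0.1007, 0.109 ])]
side head 355 [array([-0.0016,  0.0295,  0.0556]), array([0.0164, 0.0419, 0.0626]), array([0.1557, 0.1635, 0.1678])]
```

View pics/wrist6.png

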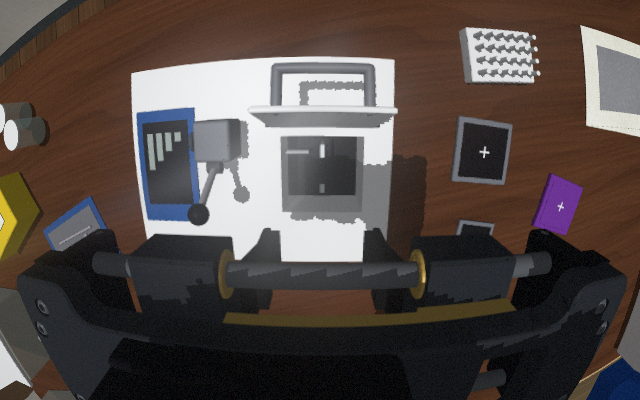

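The wrist view shows the open bay at (281–363, 137–210), with the plate ends at (322,150) and (322,188) and the black tab between them. The pin at (297,152) is withdrawn.

```bash
python3 - <<'E'
from h import *
p,d,K,E=load('wrist6')
for px,z in(((322,169),.107),((322,150),.085),((322,188),.085),((309,152),.09),((281,138),.115),((363,210),.115),((198,214),.217)):print(px,wray(px,K,E,z).round(4))
for r in range(145,200,4):print(r,p[r,312:334].max(1))
E
```

```text
(322, 169) [-0.0068 -0.0853  0.107 ]
(322, 150) [ 0.0141 -0.0853  0.085 ]
(322, 188) [-0.0367 -0.0856  0.085 ]
(309, 152) [ 0.0121 -0.0686  0.09  ]
(281, 138) [ 0.0326 -0.036   0.115 ]
(363, 210) [-0.0574 -0.1374  0.115 ]
(198, 214) [-0.0291  0.0345  0.217 ]
145 [108 107 109 104 102 101  96 112 159 211 213 212 156  88  79  78  85  84
  82  77  70  70]
149 [ 98  98 100 100  97  98  96 126 177 223 225 224 164  86  78  86  83  80
  74  73  68  68]
153 [101  99  99  97  93  91  93 126 177 223 223 223 165  88  73  73  78  80
  72  70  68  65]
157 [ 89  91  93  93  93  92  84 104 143 177 179 179 126  78  71  69  65  64
  66  64  63  61]
161 [83 87 81 81 80 80 77 77 78 72 71 70 67 66 65 68 64 62 65 64 60 58]
165 [81 81 84 80 78 76 79 72 70 67 69 69 69 61 63 61 63 61 62 62 64 56]
169 [81 77 78 78 77 73 72 72 67 66 69 67 65 64 64 63 60 57 60 57 57 56]
173 [80 78 71 72 74 69 72 67 68 66 67 63 61 61 63 62 61 62 57 57 58 57]
177 [77 75 74 71 68 72 68 64 67 65 62 66 64 62 60 56 60 57 59 55 55 57]
181 [74 73 70 68 74 69 66 64 64 59 62 59 60 59 61 56 56 58 55 57 59 53]
185 [ 76  74  68  71  69  68  64  82 103 117 116 118  88  54  55  57  54  60
  55  57  55  57]
189 [ 75  69  68  69  65  66  68  84 105 117 115 116  85  57  56  53  60  59
  55  54  56  49]
193 [70 72 70 67 66 61 66 64 63 61 57 59 56 56 54 61 54 57 54 54 56 51]
197 [113 118 115 115 115 114 116 113 113 113 112 110 109 115 113 113 110 114
 109 110 110 109]
```

```bash
python3 - <<'E'
from h import *
Rd=Rdown(ey);axis=np.r_[ex,0]
T=R.from_rotvec(axis*np.radians(3))*Rd
if T.apply([0,0,1])[:2]@ey<0:T=R.from_rotvec(-axis*np.radians(3))*Rd
print(T.apply([0,0,1]))
rel(w(-.0125,-.085,.087),T);rel(w(-.0125,-.085,.16),T)
E
```

```text
[ 0.01088126  0.05119229 -0.99862953]
shift [-1.000e-02  1.000e-03  1.173e+00] turn [0.101 0.002 0.009]
shift [-0.011  0.001  0.808] turn [0.101 0.002 0.009]
```

Call:
apply_moves --deltas '[[[-0.005,0,0.1],[0.05,0,0]],[[-0.011,0.001,0.25],[0.1,0.002,0.009]],[[-0.011,0.001,0.4],[0.1,0.002,0.009]],[[-0.011,0.001,0.55],[0.1,0.002,0.009]],[[-0.011,0.001,0.7],[0.1,0.002,0.009]],[[-0.011,0.001,0.81],[0.1,0.002,0.009]],[[-0.011,0.001,0.81],[0.1,0.002,0.009]],[[-0.011,0.001,0.81],[0.1,0.002,0.009]]]' --claw 0.45

```text
time: 17.1
eef_pos: [0.5662, -0.0058, 0.1604]
tcp_rot: [-0.026, 0.994, -0.105, 0.003]
wrist_force: [0.0, 0.6, 0.3]
grip_width: 0.445
finger_force: 0.0
```

```bash
python3 - <<'E'
from h import *
s=bot.observe();e=s['eef_pos'];print(e,s['wrist_force'],s['joint_pos'].round(2),'L',(e[:2]-A)@ex,(e[:2]-A)@ey)
rel(w(-.0125,-.085,.087))
p,d,K,E=load('top0');save('side','side7');p,d,K,E=load('side7');W=cloud(d,K,E);z=W[...,2]
lx,ly=(W[...,:2]-A)@ex,(W[...,:2]-A)@ey
m=(lx>-.05)&(lx<.03)&(ly>-.2)&(ly<.04)&(z>.2)&(z<.3)&(p.max(2)<70)
for a in np.arange(.2,.3,.01):
    q=m&(abs(z-a)<.005);print(round(a,2),q.sum(),ly[q].max().round(4) if q.any() else '')
E
```

```text
[ 0.56616177 -0.00582343  0.16037304] [0.0264501  0.64393167 0.32638038] [-0.91  0.28  1.07  1.79 -0.32  1.23 -1.54] L -0.011990797076736968 -0.08517779128340527
shift [-0.003  0.018  0.366] turn None
0.2 0 
0.21 0 
0.22 28 0.0399
0.23 25 0.0337
0.24 154 0.0021
0.25 169 0.0006
0.26 145 0.006
0.27 266 0.0078
0.28 169 0.0074
0.29 95 -0.038
```

Call:
apply_moves --deltas '[[[-0.001,0.005,0.08],[0,0,0]],[[-0.002,0.01,0.16],[0,0,0]],[[-0.003,0.014,0.24],[0,0,0]],[[-0.003,0.016,0.31],[0,0,0]],[[-0.003,0.018,0.356],[0,0,0]],[[-0.003,0.018,0.356],[0,0,0]],[[-0.003,0.018,0.356],[0,0,0]]]'

```text
time: 17.85
eef_pos: [0.5656, -0.0057, 0.0886]
tcp_rot: [-0.026, 0.994, -0.105, 0.003]
wrist_force: [-0.3, -0.1, 0.3]
grip_width: 0.448
finger_force: 0.0
```

Call:
apply_moves --deltas '[[[0,0,0],[0,0,0]],[[0,0,0],[0,0,0]],[[0,0,0],[0,0,0]],[[0,0,0],[0,0,0]],[[0,0,0],[0,0,0]],[[0,0,0],[0,0,0]]]' --claw 0 --force 25

```text
time: 18.45
eef_pos: [0.5654, -0.0062, 0.0888]
tcp_rot: [-0.025, 0.994, -0.105, 0.003]
wrist_force: [-0.3, -1.9, 1.7]
grip_width: 0.114
finger_force: 24.9
```

```bash
python3 - <<'E'
from h import *
s=bot.observe();e=s['eef_pos'];print(s['grip_width']*.087,e,s['wrist_force'],s['ft_torque'])
print('up',Rt(s).inv().apply([0,0,1]).round(3)*.5)
E
```

```text
0.009881886742697075 [ 0.56543942 -0.00618189  0.08881156] [-0.29052205 -1.91313214  1.66622837] [-0.52482719  0.35775044  0.05785084]
up [ 0.0005 -0.0255 -0.4995]
```

Call:
apply_moves --deltas '[[[0,-0.002,-0.03],[0,0,0]],[[0,-0.004,-0.07],[0,0,0]],[[0,-0.006,-0.12],[0,0,0]],[[0,-0.009,-0.17],[0,0,0]],[[0,-0.012,-0.23],[0,0,0]],[[0,-0.015,-0.3],[0,0,0]],[[0,-0.02,-0.38],[0,0,0]],[[0,-0.024,-0.46],[0,0,0]],[[0,-0.028,-0.55],[0,0,0]],[[0,-0.033,-0.65],[0,0,0]],[[0,-0.033,-0.65],[0,0,0]],[[0,-0.033,-0.65],[0,0,0]]]'

```text
time: 19.65
eef_pos: [0.5655, -0.0054, 0.2193]
tcp_rot: [-0.026, 0.994, -0.105, 0.003]
wrist_force: [0.1, 0.4, -2.1]
grip_width: 0.113
finger_force: 25.0
```

```bash
python3 - <<'E'
from h import *
s=bot.observe();e=s['eef_pos'];print(s['grip_width']*.087,e,s['wrist_force'],s['finger_force'],s['time'],s['joint_pos'].round(2))
save('side','side8');p,d,K,E=load('side8')
cv2.imwrite('pics/c5.png',cv2.resize(p[80:340,180:420,::-1],None,fx=2.2,fy=2.2,interpolation=2))
rel([.5305,-.278,.20],Rdown(ey))
E
```

```text
0.009873479058311329 [ 0.56553305 -0.00538993  0.21928031] [ 0.08745271  0.40617757 -2.08857998] 24.965869188308716 19.65 [-0.96  0.22  1.1   1.71 -0.26  1.33 -1.59]
shift [0.117 1.372 0.021] turn [-0.1   -0.    -0.003]
```

View pics/c5.png

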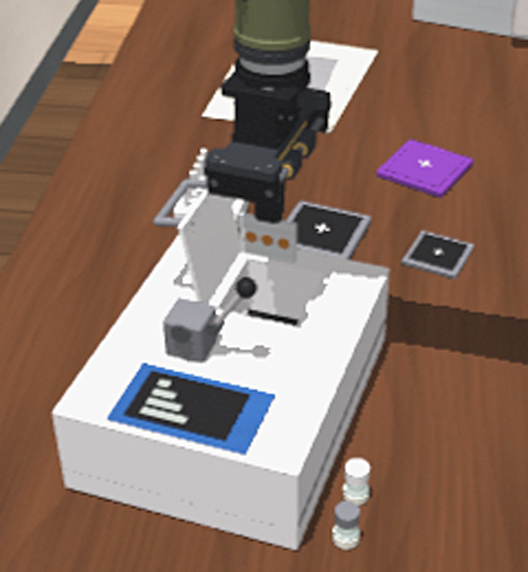

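The insert is out and held, with its three windows visible at crop (268,240). The lever and flap are both up. Next I'll carry it over the pad.

Call:
apply_moves --deltas '[[[0.01,0.06,-0.003],[0,0,0]],[[0.015,0.17,-0.009],[0,0,0]],[[0.025,0.3,-0.015],[0,0,0]],[[0.036,0.43,-0.022],[0,0,0]],[[0.047,0.56,-0.028],[0,0,0]],[[0.055,0.64,-0.033],[0,0,0]],[[0.058,0.686,-0.035],[0,0,0]],[[0.058,0.686,-0.035],[0,0,0]]]'

```text
time: 20.5
eef_pos: [0.5469, -0.1444, 0.2182]
tcp_rot: [-0.025, 0.994, -0.107, 0.003]
wrist_force: [0.4, -0.5, -1.2]
grip_width: 0.11
finger_force: 25.0
```

```bash
python3 - <<'E'
from h import *
s=bot.observe();print(s['eef_pos'],s['joint_pos'].round(2))
rel([.5305,-.278,.20],Rdown(ey))
E
```

```text
[ 0.54693582 -0.14440229  0.21816387] [-0.72  0.25  1.13  1.7  -0.29  1.35 -1.32]
shift [0.062 0.674 0.056] turn [-0.098  0.    -0.01 ]
```

Call:
apply_moves --deltas '[[[0.006,0.06,0.0],[0,0,0]],[[0.015,0.17,0.01],[0,0,0]],[[0.027,0.3,0.02],[0,0,0]],[[0.039,0.43,0.03],[0,0,0]],[[0.05,0.55,0.04],[0,0,0]],[[0.058,0.63,0.05],[0,0,0]],[[0.062,0.674,0.056],[0,0,0]],[[0.062,0.674,0.056],[0,0,0]],[[0.062,0.674,0.056],[0,0,0]]]'

```text
time: 21.4
eef_pos: [0.5324, -0.2749, 0.2003]
tcp_rot: [-0.026, 0.994, -0.105, 0.003]
wrist_force: [-0.1, -0.5, -1.4]
grip_width: 0.113
finger_force: 25.0
```

```bash
python3 - <<'E'
from h import *
s=bot.observe();print(s['eef_pos'],s['joint_pos'].round(2))
rel([.5305,-.278,.118],Rdown(ey))
save('side','side9');p,d,K,E=load('side9')
W=cloud(d,K,E);m=(abs(W[...,0]-.53)<.06)&(abs(W[...,1]+.278)<.04)&(W[...,2]>.09)&(W[...,2]<.19)
q=W[m];print(m.sum(),q.min(0),q.max(0));q=W[m&(W[...,2]<.165)]
for f in(1.0,): 
    c=np.linalg.lstsq(np.c_[q[:,0],q[:,2],np.ones(len(q))],q[:,1],rcond=None)[0];print('plate y = ',c)
E
```

```text
[ 0.5324034  -0.27491894  0.20034477] [-0.4   0.39  1.1   1.63 -0.4   1.37 -1.02]
shift [-0.006  0.039  0.41 ] turn [-0.101 -0.001 -0.001]
298 [ 0.5033448  -0.28427125  0.14347175] [ 0.56570186 -0.25905455  0.18999708]
plate y =  [-0.21061599  0.07182138 -0.16861143]
```

Call:
apply_moves --deltas '[[[-0.002,0.01,0.05],[-0.02,0,0]],[[-0.003,0.015,0.12],[-0.05,0,0]],[[-0.004,0.02,0.2],[-0.1,0,0]],[[-0.005,0.03,0.28],[-0.1,0,0]],[[-0.006,0.037,0.35],[-0.1,0,0]],[[-0.006,0.039,0.39],[-0.1,0,0]],[[-0.006,0.039,0.41],[-0.1,0,0]],[[-0.006,0.039,0.41],[-0.1,0,0]],[[-0.006,0.039,0.41],[-0.1,0,0]],[[-0.006,0.039,0.41],[-0.1,0,0]],[[-0.006,0.039,0.41],[-0.1,0,0]],[[-0.006,0.039,0.41],[-0.1,0,0]]]'

```text
time: 22.65
eef_pos: [0.5303, -0.2793, 0.1185]
tcp_rot: [0.0, 0.994, -0.105, 0.001]
wrist_force: [-0.8, 0.7, -0.9]
grip_width: 0.113
finger_force: 25.0
```

```bash
python3 - <<'E'
from h import *
s=bot.observe();print(s['eef_pos'],s['qvel'].round(3),s['finger_force'],s['time'])
save('side','side10');p,d,K,E=load('side10')
W=cloud(d,K,E);x,y,z=np.moveaxis(W,2,0);m=(abs(x-.53)<.05)&(abs(y+.278)<.03)&(z>.03)&(z<.11)
q=W[m];print(m.sum(),q.min(0),q.max(0),np.linalg.lstsq(np.c_[q[:,0],q[:,2],np.ones(len(q))],q[:,1],rcond=None)[0])
lx,ly=(W[...,:2]-A)@ex,(W[...,:2]-A)@ey
m=(abs(lx+.025)<.03)&(abs(ly-.036)<.02)&(z>.19)&(z<.24);print('ball',m.sum(),np.median(z[m]))
m=(lx>.04)&(lx<.12)&(ly>-.14)&(ly<-.03)&(z>.13)&(z<.235);q=[(a,np.percentile(lx[m&(abs(z-a)<.01)],10).round(4)) for a in(.14,.18,.22) if (m&(abs(z-a)<.01)).any()];print('flap',q)
E
```

```text
[ 0.530298   -0.27926781  0.11853479] [-0.002  0.001 -0.002  0.003 -0.    -0.001  0.   ] 24.96597468852997 22.65
275 [ 0.50125096 -0.28862705  0.06284337] [ 0.56306725 -0.26359728  0.10997933] [-0.19603884  0.00155414 -0.17255017]
ball 96 0.21793547563377896
flap [(0.14, np.float64(0.0477)), (0.18, np.float64(0.0546)), (0.22, np.float64(0.0618))]
```

```bash
python3 -c "
from workcell import bot
print(bot.finish_job())"
```

```text
the job is handed in; nothing more can be done
None
```

I handed the job in at about 23 s with the insert gripped, still and upright over the large grey pad, its lower edge about 50 mm above it. The lever is up at about 1.09 rad, the flap is open at about 1.75 rad, and nothing touched the vials or rack as far as I saw; the system returned no verdict.

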